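# Slide a thermostat plate under the spring clip of a test jig

### The arm

A 7-joint arm with a two-finger parallel gripper is mounted at the origin on the work surface. World frame = base frame: x ahead of the robot, y to its left, z up, the work surface at z = 0. Lengths are in m, angles in rad, forces in N, time in s.
With the tool pointing down it reaches from about 0.425 to 0.925 m from the base axis. Payload 6.8 kg.
Tool frame: the origin (TCP) lies at the very end of the fingers, on their centre line; the grasp point (between the pads) lies grasp_offset behind it (grasp_offset is the distance from the TCP to the grasp point, in m); z points along the fingers, y is the direction in which the jaws open and shut (so a half turn about z gives the same grasp; the last joint's range is limited). The gripper opens to 85 mm and grips with 20 to 120 N. Pads are 22 mm wide; open, the fingers measure 114 mm over their backs; the gripper's body (76 mm by 85 mm) begins 54 mm behind the grasp point. The pads swing forward as they close: fully open they stand 13 mm farther back than shut.
Start: joints at [-1.42, 0.477, 0.022, 1.555, -0.011, 1.109, -0.083], TCP at [0.173, 0.653, 0.231] pointing down, gripper open.
Joint ranges: [-2.96, 2.96], [-0.34, 2.1], [-1.41, 1.46], [0.24, 2.44], [-1.37, 4.51], [0.17, 1.92], [-2.96, 2.96]. Speed limits (rad/s): [2.39, 2.39, 3.14, 3.14, 3.14, 3.14, 3.14].

### API

Orientations are given as a unit quaternion [w, x, y, z].
In Python, from station import * gives the robot as it stands.
- The arm moves only by the shell command python3 -m handwheel 'ROWS' [FORCE]. ROWS is JSON, one flat list of numbers, 7 for each row, row after row: the shift along the world's x, y, z in cm, then the turn, a rotation vector about the world's x, y, z in degrees, then the opening, from 0 (shut) to 1 (fully open). In form: [tx, ty, tz, ax, ay, az, fingers, tx, ty, tz, ax, ay, az, fingers, ...]. A call has 1 to 8 rows; each row is the pose to reach, as a shift and turn from the pose measured when the call began; what a row does not reach only later rows make up. A row lasts 1/12 s, in which the tool goes at most 41.7 mm and 7.16 degrees, less where a joint would pass 70% of its speed; a pose out of reach is approached as far as the arm can. A call with a gripper value outside its range is refused whole. The fingers move at their own pace and stop on an object; FORCE is the grip in N (left out, the last holds). Time passes only in rows, so rows that repeat a pose let the fingers close. It gives the time, the measured TCP pose, the force and the opening at its end, in the units of the state.
- get_obs(): the state, without advancing time (a new reading comes with each control period).
- read_camera(name): name is "scene" or "top" or "wrist"; returns the picture (384x512x3 uint8, red, green, blue); there is no depth.
- camera_info(name): a dict with "fx", "fy", "cx", "cy" (pixels), "R" (3x3) and "t" (3): a world point X has camera coordinates R X + t; the wrist camera has in their place "mount" (4x4, takes a point from camera to tool coordinates, whose origin is the TCP and whose axes are the flange's). Camera axes: x right, y down, z forward; pixel columns grow to the right and rows downward; lengths in m; the calibration is good to about 2 mm. A picture is of the moment at which its call begins: read the wrist's pose just before it. camera_info takes no time and is no camera call.
- hand_in(): hands the job in, once; it reports no verdict.
The state is a dict: "t": time; "q": joint angles; "joint_vel": joint speeds; "joint_torque": joint torques, N m; "eef_pos": TCP position; "tool_rot": TCP orientation; "contact_force": force on the tool from outside, world axes, zero at the start; "torque": the same for the moment, N m; "gripper_width": opening from 0.0 (shut) to 1.0 (fully open).
Only numpy, scipy, OpenCV 4.12 (cv2) and the standard library are available. Lean on these libraries where they do the work, as an engineer would, in place of code of your own. Each camera call takes 0.05 s, during which the arm holds its last target. There are 200 camera calls.

### The job

Load the thermostat into the test jig: press the long pad of the jig's spring clip down with one fingertip and, keeping it down, push the thermostat's flat mounting plate by its turned-up end with the other fingertip, under the raised jaw and fully home against the end stop. Then let the clip close on the plate and move clear. Do not lift or carry the plate, and leave the other parts lying on the bench alone.

Things in the scene. Friction and masses are not known exactly. Their poses are not given: they have to be found in the camera images.
- jig: Dark steel test jig screwed to the bench: a block x -98 to +87 mm, y -74.5 to +73.5 mm, 20 mm thick. Origin on its underside, at bench height; its top, the bed, is 20 mm above. Own +x is the push direction. A channel along x, centre line y = -33 mm, 44 mm wide between two guide rails 5 mm high and 4 mm thick (x -90 to +70 mm), ends at a stop 8 mm high with near face at x = +70 mm.
- home (a point): Point fixed to the jig (jig x +32.5, y -33, z +20 mm): where the plate's origin is when the plate is home. The outer face of its flange is then at jig x = -5 mm.
- hinge (a point): Point on the clip's hinge axis, fixed to the jig (jig x 0, y 0, z +34 mm). The axis runs along the jig's x. Small steel hinge blocks stand on the bed at y = 0, x = -93, +28 and +72 mm: up to 12 mm wide, tops 40 mm above the jig's origin.
- plate: Loose aluminium plate with a small round thermostat on it, about 110 g: 75 mm long (x), 40 wide, 4 thick. Origin at the centre of the underside; front edge at x +37.5 mm; the -x end is turned up into a flange 24 mm high, 4 thick, 40 wide. Thermostat 24 mm across, top 24 mm up, at x -15 mm. Starts on the bed in the channel, front edge 33 to 52 mm short of the stop, along the jig's +x within 0.03 rad.
- flange (a point): Centre of the outer (pushing) face of the plate's turned-up flange, 37.5 mm behind the plate's origin and 12 mm above its underside. Push here along the jig's +x.
- pad_mid (a point): On top of the clip's pad at mid length, 40 mm from the hinge; turns with the clip. Pad: smooth steel strip 105 mm long (jig x -90 to +15 mm), jig y about +4 to +62 mm, 4 thick. At rest it slopes up outwards by 0.26 rad; at joint 0.26 it is level, its top 10 mm above the bed, so a fingertip on it is then as high as the lower half of the flange. A pressing fingertip can slide along it.
- jaw_foot (a point): Centre of the underside of the clip's jaw foot, 18 mm (x) by 12 mm (y), over the channel at jig x +40 to +58, y -44 to -32 mm. At rest 0.5 mm above the bed, blocking the plate; rises as the pad is pressed. The jaw arm's top is 39 mm above the jig's origin at rest, about 52 mm when raised.
- clip (a joint): Tilt of the see-saw spring clip, rad: 0 at rest (jaw down), grows as the pad (jig's +y side) is pressed, end of travel 0.34. From about 0.14 the plate passes under the jaw; at 0.26 the foot is about 10 mm above the bed. Springs back when released (about 3 N on the pad to start it, 6 N at 0.26); rests at about 0.1 closed on the plate.
- thermostat: Loose round thermostat with two ears, 50 by 34 mm, 32 mm high, lying on the bench. Origin at its underside's centre. Leave alone.
- terminal_block: Loose black terminal block, 80 by 30 mm, 22 mm high. Origin at its underside's centre. Leave alone.
- door_switch: Loose black door switch, 45 by 26 mm, 34 mm high. Origin at its underside's centre. Leave alone.
- screwdriver: Loose screwdriver 170 mm long, lying on the bench along its own x. Leave alone.

How it is judged:
On the way, in this order (a step that is already met when the one before it is completed fails the run):
1. a finger holds the clip's pad down, the jaw raised (value of joint clip above 0.11 rad and contact force between the fingers and clip above 0.5 N), for 0.1 s.
2. with the pad still held down by a finger, the plate has been pushed home under the jaw (within 4 mm of the end stop) (all of step 1 and x of plate in the frame of jig above 0.0285 m), for 0.05 s.
At the end, for the whole second after the job is handed in: The plate lies flat on the bed (raised less than 2.5 mm, tilted less than 0.06 rad) with its front edge within 3.5 mm of the end stop, at rest, and the released clip clamps it (jaw on the plate with more than 1 N, clip joint between 0.05 and 0.15) (x of plate in the frame of jig between 0.029 and 0.036 m and z of plate in the frame of jig below 0.0225 m and angle between plate's own z axis and vertical below 0.06 rad and contact force between clip and plate above 1 N and value of joint clip between 0.05 and 0.15 rad and linear speed of plate below 0.01 m/s); the robot touches nothing.
It fails at once if the plate is lifted more than 8 mm off the bed or tipped more than 0.3 rad (z of plate in the frame of jig above 0.028 m or angle between plate's own z axis and vertical above 0.3 rad).
It fails at once if the thermostat is moved more than 15 mm (distance of thermostat from where it was at the start of the episode above 0.015 m).
It fails at once if the terminal block is moved more than 15 mm (distance of terminal_block from where it was at the start of the episode above 0.015 m).
It fails at once if the door switch is moved more than 15 mm (distance of door_switch from where it was at the start of the episode above 0.015 m).
It fails at once if the screwdriver is moved more than 15 mm (distance of screwdriver from where it was at the start of the episode above 0.015 m).
It also fails if it takes over 35 s, if anything falls off the work surface, if the arm or the gripper's body presses on something with over 40 N, if the wrist force passes 120 N, or if a joint passes its speed limit or range.

## Working session

There is one attempt and no reset: what is moved stays moved. The work goes in short steps, Python scripts to look and compute and a shell command to move; the robot and the scene stay as the last step left them, time stands still between calls to the robot, and variables do not carry over. Pictures are saved under pics/ and viewed, on a budget of 10 in all, crops included, one or two more only if the job needs it, and the job is handed in when it is done.

```bash
mkdir -p pics; ls
python3 - <<'E'
from station import *
import cv2,numpy as np
o=get_obs()
print({k:np.round(v,3) for k,v in o.items()})
for n in("scene","top"):
    im=read_camera(n); cv2.imwrite(f"pics/{n}0.png",im[:,:,::-1]); print(n,camera_info(n))
print(camera_info("wrist"))
a=cv2.imread("pics/scene0.png");b=cv2.imread("pics/top0.png")
cv2.imwrite("pics/both0.png",cv2.resize(b,(800,600),interpolation=cv2.INTER_CUBIC))
E
```

```text
pics
{'t': np.float64(0.0), 'q': array([-1.42 ,  0.478,  0.022,  1.556, -0.011,  1.109, -0.083]), 'joint_vel': array([ 0.   , -0.   ,  0.001,  0.   , -0.001,  0.001, -0.001]), 'joint_torque': array([ 0.0000e+00, -5.9644e+01,  1.6080e+00, -2.8121e+01,  1.2000e-02,
        9.0000e-03,  0.0000e+00]), 'eef_pos': array([0.173, 0.652, 0.23 ]), 'tool_rot': array([-0.   ,  0.129,  0.992, -0.001]), 'contact_force': array([-0.551, -0.283,  0.958]), 'torque': array([ 0.025,  0.005, -0.011]), 'gripper_width': np.float64(1.0)}
scene {'fx': 489.64012512635185, 'fy': 489.64012512635185, 'cx': 246.7072392310081, 'cy': 194.1329723786178, 'R': array([[-0.50030137,  0.86577816, -0.01125654],
       [ 0.56799885,  0.31835788, -0.75896348],
       [-0.6535104 , -0.38610417, -0.65103588]]), 't': array([ 0.30308071, -0.29385818,  1.34452786])}
top {'fx': 363.0986634051231, 'fy': 363.0986634051231, 'cx': 248.83787201733838, 'cy': 193.89876086768714, 'R': array([[ 0.01814172, -0.99946824,  0.0270945 ],
       [-0.98827937, -0.02203364, -0.1510576 ],
       [ 0.15157427, -0.02403649, -0.98815358]]), 't': array([-0.01455142,  0.58406221,  0.64745637])}
{'fx': 315.75597151915855, 'fy': 315.75597151915855, 'cx': 249.56197064289185, 'cy': 194.48702589898951, 'mount': array([[ 7.19853411e-04, -9.49883577e-01, -3.12603057e-01,
         8.05075867e-02],
       [ 9.99999741e-01,  6.84220793e-04,  2.23680250e-04,
        -2.00184741e-03],
       [ 1.41931547e-06, -3.12603137e-01,  9.49883824e-01,
        -1.42065189e-01],
       [ 0.00000000e+00,  0.00000000e+00,  0.00000000e+00,
         1.00000000e+00]])}
```

View pics/both0.png

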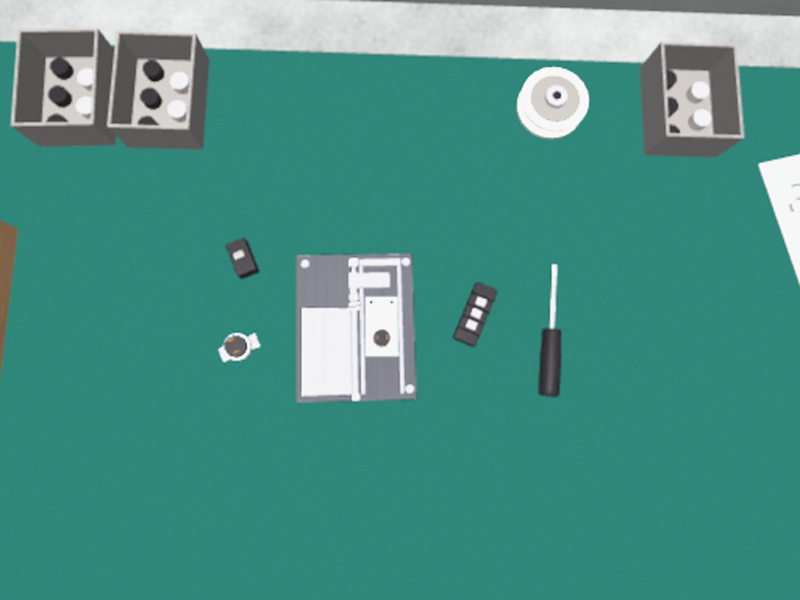

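View pics/scene0.png

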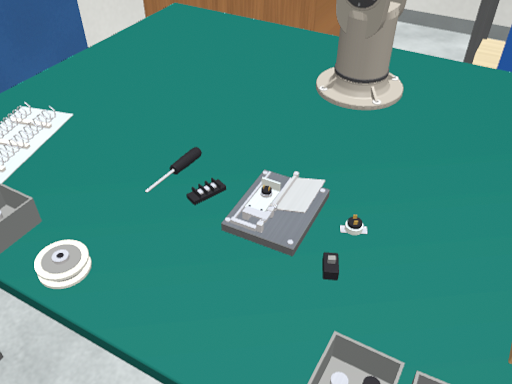

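The top view shows the jig at about (355,328) of the 800x600 picture, its +x pointing up (world +x) and the pad on the left. The plate is in the channel at about (382,327), with loose parts on both sides. The scene view agrees, with the jig at about (277,208).

```bash
cat > h.py <<'E'
import cv2,numpy as np
from station import *
from scipy.spatial.transform import Rotation as Ro
def cam(n,o=None):
    c=camera_info(n)
    K=np.array([[c['fx'],0,c['cx']],[0,c['fy'],c['cy']],[0,0,1]])
    if n=='wrist':
        q=o['tool_rot'];T=np.eye(4);T[:3,:3]=Ro.from_quat([q[1],q[2],q[3],q[0]]).as_matrix();T[:3,3]=o['eef_pos']
        M=np.linalg.inv(T@np.array(c['mount']));return K,M[:3,:3],M[:3,3]
    return K,np.array(c['R']),np.array(c['t'])
def onto(C,uv,z):
    K,R,t=C;uv=np.atleast_2d(np.float64(uv));d=np.c_[uv,np.ones(len(uv))]@np.linalg.inv(K).T@R;p=-R.T@t
    return p+d*((z-p[2])/d[:,2])[:,None]
def tri(C1,a,C2,b):
    P=[C[0]@np.c_[C[1],C[2]] for C in(C1,C2)]
    X=cv2.triangulatePoints(P[0],P[1],np.float64(a).reshape(-1,2).T,np.float64(b).reshape(-1,2).T);return (X[:3]/X[3]).T
def proj(C,X):
    K,R,t=C;x=(np.atleast_2d(X)@R.T+t)@K.T;return x[:,:2]/x[:,2:]
E
python3 - <<'E'
from h import *
for n,pt in(("top",(227,210)),("scene",(277,208))):
    im=cv2.imread(f"pics/{n}0.png");hsv=cv2.cvtColor(im,cv2.COLOR_BGR2HSV)
    m=((hsv[:,:,1]<90)).astype(np.uint8)
    N,l,s,c=cv2.connectedComponentsWithStats(m)
    i=l[pt[1],pt[0]] or min(range(1,N),key=lambda k:np.hypot(*(c[k]-pt))); print(n,s[i],c[i])
    h=cv2.convexHull(cv2.findContours((l==i).astype(np.uint8),0,2)[0][0])
    a=cv2.approxPolyDP(h,4,True)[:,0];C=cam(n);print('cam',-C[1].T@C[2])
    for p in a: print(p,onto(C,p,.02)[0].round(4),onto(C,p,0)[0].round(4))
E
```

```text
top [ 189  162   78   96 7196] [226.692607   209.52529183]
cam [0.47934289 0.01388791 0.72840763]
[262 162] [ 0.6532 -0.0285  0.02  ] [ 0.6581 -0.0297  0.    ]
[266 254] [ 0.4715 -0.0386  0.02  ] [ 0.4713 -0.04    0.    ]
[190 257] [0.4633 0.1071 0.02  ] [0.4628 0.1098 0.    ]
[190 163] [0.6476 0.115  0.02  ] [0.6524 0.1178 0.    ]
scene [ 221  169  109   87 5746] [277.17037939 210.54124608]
cam [1.19720575 0.35027922 0.6557199 ]
[325 180] [0.4416 0.0915 0.02  ] [ 0.4178  0.0833 -0.    ]
[328 196] [0.4853 0.1165 0.02  ] [0.4629 0.1092 0.    ]
[292 255] [0.6613 0.1234 0.02  ] [0.6445 0.1162 0.    ]
[222 230] [ 0.669  -0.0157  0.02  ] [ 0.6524 -0.0272  0.    ]
[222 221] [ 0.6488 -0.0284  0.02  ] [ 0.6315 -0.0404  0.    ]
[264 169] [ 0.4703 -0.0357  0.02  ] [ 0.4474 -0.0478  0.    ]
```

```bash
python3 -m handwheel '[3,-3,0,0,0,2,0.75, 5,-6.5,0,0,0,5,0.75, 7,-10,0,0,0,8,0.75, 9,-13.5,0,0,0,11,0.75, 11,-17,0,0,0,14,0.75, 13,-20.5,0,0,0,17,0.75, 15,-24,0,0,0,17.6,0.75, 17,-27.5,0,0,0,17.6,0.75]'; python3 -m handwheel '[2,-3.7,0,0,0,0,0.75, 4,-7.3,0,0,0,0,0.75, 6,-11,0,0,0,0,0.75, 8,-14.5,0,0,0,0,0.75, 10,-18,0,0,0,0,0.75, 12,-21.5,0,0,0,0,0.75, 14,-25,0,0,0,0,0.75, 15,-28.5,0,0,0,0,0.75]'
```

```text
t: 0.77
eef_pos: [0.3431, 0.3749, 0.2302]
tool_rot: [-0.0, -0.025, 1.0, -0.001]
contact_force: [0.4, 1.4, 0.5]
gripper_width: 0.75
t: 1.43
eef_pos: [0.4947, 0.0878, 0.2303]
tool_rot: [0.001, -0.024, 1.0, -0.001]
contact_force: [1.5, -0.1, 0.8]
gripper_width: 0.749
```

```bash
python3 -m handwheel '[-1,-3,-1.5,0,0,0,0.75, -2,-4.7,-3,0,0,0,0.75, -2,-4.7,-3,0,0,0,0.75]'
python3 - <<'E'
from h import *
import pickle
o=get_obs();im=read_camera('wrist');pickle.dump(o,open('o1.pkl','wb'))
cv2.imwrite('pics/w1.png',im[:,:,::-1]);cv2.imwrite('pics/w1b.png',cv2.resize(im[:,:,::-1],(800,600),interpolation=cv2.INTER_CUBIC))
E
```

```text
t: 1.68
eef_pos: [0.471, 0.0355, 0.1976]
tool_rot: [-0.003, -0.021, 1.0, -0.002]
contact_force: [-1.7, 0.1, -0.8]
gripper_width: 0.748
```

View pics/w1b.png

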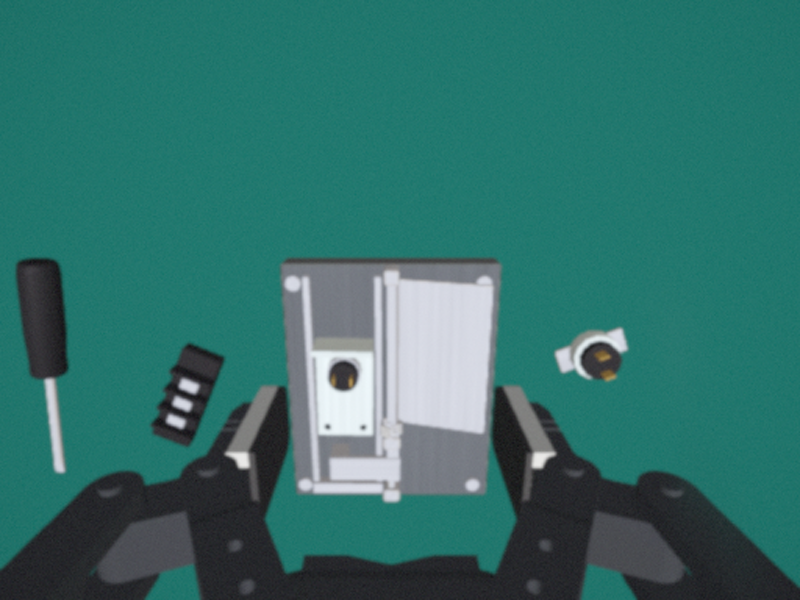

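The wrist view (800x600) has world +x pointing down. The jig spans (282,260) to (500,495), with the flange's edge at y≈340 from x=312 to 375, the pad at (400–490, 280–430), and the open fingers at (240,455) and (540,455). I'll take a second wrist place for triangulation.

```bash
python3 -m handwheel '[-1.5,0,-4,0,0,0,0.75, -3,0,-7,0,0,0,0.75, -3,0,-7,0,0,0,0.75, -3,0,-7,0,0,0,0.75]'
python3 - <<'E'
from h import *
import pickle
o=get_obs();im=read_camera('wrist');pickle.dump(o,open('o2.pkl','wb'))
cv2.imwrite('pics/w2.png',im[:,:,::-1])
a=cv2.imread('pics/w1.png')[155:325,170:330];b=im[:,:,::-1][130:384,120:380]
a=cv2.resize(a,(390,414),interpolation=cv2.INTER_CUBIC);b=cv2.resize(b,(400,391),interpolation=cv2.INTER_CUBIC)
c=np.zeros((414,800,3),np.uint8);c[:,:390]=a;c[:391,400:]=b;cv2.imwrite('pics/w12.png',c)
E
```

```text
t: 2.07
eef_pos: [0.4412, 0.039, 0.1279]
tool_rot: [-0.003, -0.023, 1.0, -0.002]
contact_force: [0.1, 0.3, 0.0]
gripper_width: 0.751
```

View pics/w12.png

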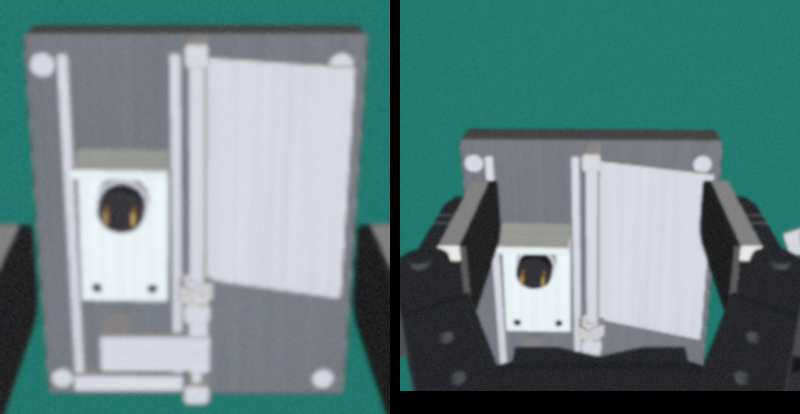

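The crops show the flange's outer face as a tan band. Its lower edge is at y≈152 and its upper edge at y≈168 in the left crop, and at 226 and 247 in the right one. The jig's back top corners are at (26,34)/(366,36) and (463,141)/(719,141).

Run:
```python
from h import *
import pickle
C1=cam('wrist',pickle.load(open('o1.pkl','rb')));C2=cam('wrist',pickle.load(open('o2.pkl','rb')))
f1=lambda p:np.array([170+p[0]*160/390,155+p[1]*170/414])-.3
f2=lambda p:np.array([120+(p[0]-400)*.65,130+p[1]*254/391])-.2
pts=dict(jigBL=((26,34),(463,141),.02),jigBR=((366,36),(719,141),.02),flBotL=((78,152),(499,226),.02),flBotR=((168,151),(572,225),.02),flTopL=((73,168),(498,247),.044),flTopR=((168,168),(572,247),.044),padBL=((208,58),(601,162),.036),padBR=((354,67),(714,175),.048))
for k,(a,b,z) in pts.items(): print(k,tri(C1,f1(a),C2,f2(b))[0].round(4),onto(C1,f1(a),z)[0].round(4),onto(C2,f2(b),z)[0].round(4))
for k,p in dict(FL=(48,392),FR=(342,392)).items(): print(k,onto(C1,f1(p),.02)[0].round(4))
for k,p in dict(padFL=(206,280),padFR=(343,298)).items(): print(k,onto(C1,f1(p),.036 if k[-1]=='L' else .048)[0].round(4))
```

```text
jigBL [ 0.4692 -0.0384  0.0206] [ 0.4691 -0.0391  0.02  ] [ 0.4696 -0.0381  0.02  ]
jigBR [0.4654 0.1068 0.0131] [0.4637 0.1056 0.02  ] [0.4627 0.1043 0.02  ]
flBotL [ 0.5203 -0.0172  0.0245] [ 0.5224 -0.0172  0.02  ] [ 0.523 -0.019  0.02 ]
flBotR [0.5201 0.0236 0.0202] [0.5201 0.0231 0.02  ] [0.5202 0.0242 0.02  ]
flTopL [ 0.5189 -0.0147  0.0462] [ 0.5198 -0.0157  0.044 ] [ 0.5206 -0.0146  0.044 ]
flTopR [0.5172 0.0248 0.046 ] [0.518  0.0239 0.044 ] [0.5187 0.0255 0.044 ]
padBL [0.4733 0.0389 0.0315] [0.4721 0.0385 0.036 ] [0.4712 0.039  0.036 ]
padBR [0.4699 0.0959 0.0482] [0.47   0.0958 0.048 ] [0.47   0.0962 0.048 ]
FL [ 0.6522 -0.0327  0.02  ]
FR [0.6455 0.1138 0.02  ]
padFL [0.5753 0.0425 0.036 ]
padFR [0.5743 0.1021 0.048 ]
```

```bash
python3 -m handwheel '[2.8,0.1,-1,0,0,0,0.75, 5.6,0.2,-3,0,0,0,0.75, 5.6,0.2,-6,0,0,0,0.75, 5.6,0.2,-7.3,0,0,0,0.75, 5.6,0.2,-7.3,0,0,0,0.75, 5.6,0.2,-7.3,0,0,0,0.75]'
python3 - <<'E'
from h import *
im=read_camera('wrist');s=read_camera('scene')
a=cv2.resize(im[130:384,100:400,::-1],(472,400),interpolation=cv2.INTER_CUBIC)
b=cv2.resize(s[120:280,200:330,::-1],(325,400),interpolation=cv2.INTER_CUBIC)
cv2.imwrite('pics/w3.png',np.hstack([a,b]))
E
```

```text
t: 2.62
eef_pos: [0.5007, 0.0419, 0.0571]
tool_rot: [-0.001, -0.023, 1.0, -0.001]
contact_force: [-0.5, -0.4, -0.1]
gripper_width: 0.747
```

View pics/w3.png

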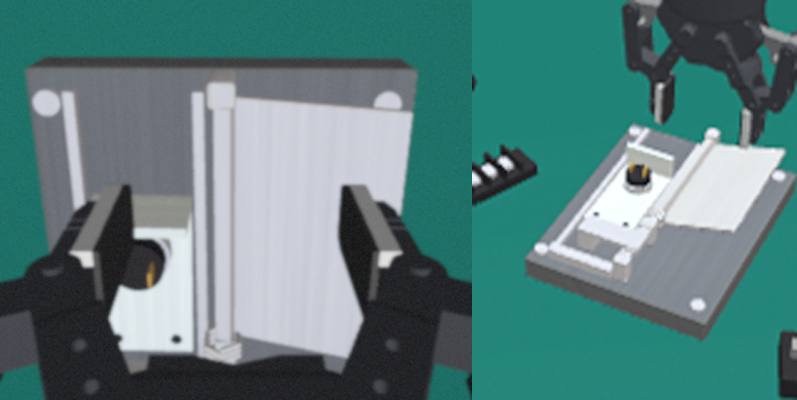

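The fingers straddle the hinge: the left one is behind the flange (about 6 mm by the numbers) and the right one is over the pad. Next I descend, watching for contact.

```bash
for i in 1; do python3 -m handwheel '[-0.4,-0.1,-0.4,0,0,0,0.75, -0.4,-0.1,-0.9,0,0,0,0.75, -0.4,-0.1,-0.9,0,0,0,0.75]'; python3 -m handwheel '[0,0,-0.4,0,0,0,0.75, 0,0,-0.4,0,0,0,0.75]'; python3 -m handwheel '[0,0,-0.4,0,0,0,0.75, 0,0,-0.4,0,0,0,0.75]'; done
```

```text
t: 2.97
eef_pos: [0.4968, 0.0409, 0.049]
tool_rot: [0.0, -0.023, 1.0, -0.001]
contact_force: [-0.1, 0.5, 0.9]
gripper_width: 0.755
t: 3.13
eef_pos: [0.4964, 0.0409, 0.0447]
tool_rot: [0.0, -0.023, 1.0, -0.001]
contact_force: [0.4, 0.2, 0.5]
gripper_width: 0.749
t: 3.3
eef_pos: [0.496, 0.0409, 0.0401]
tool_rot: [-0.0, -0.023, 1.0, -0.001]
contact_force: [-0.3, 0.2, 0.7]
gripper_width: 0.748
```

```bash
python3 -m handwheel '[0,0,-0.3,0,0,0,0.75, 0,0,-0.3,0,0,0,0.75]'; python3 -m handwheel '[0,0,-0.3,0,0,0,0.75, 0,0,-0.3,0,0,0,0.75]';python3 -m handwheel '[0,0,-0.3,0,0,0,0.75, 0,0,-0.3,0,0,0,0.75]'
python3 - <<'E'
from h import *
im=read_camera('wrist');s=read_camera('scene')
a=cv2.resize(im[130:384,100:400,::-1],(472,400),interpolation=cv2.INTER_CUBIC)
b=cv2.resize(s[120:280,200:330,::-1],(325,400),interpolation=cv2.INTER_CUBIC)
cv2.imwrite('pics/w4.png',np.hstack([a,b]))
E
```

```text
t: 3.47
eef_pos: [0.4957, 0.0408, 0.0365]
tool_rot: [-0.001, -0.023, 1.0, -0.001]
contact_force: [0.5, 0.2, 0.5]
gripper_width: 0.752
t: 3.63
eef_pos: [0.4959, 0.041, 0.0332]
tool_rot: [-0.001, -0.023, 1.0, -0.001]
contact_force: [-0.2, -0.1, 2.5]
gripper_width: 0.747
t: 3.8
eef_pos: [0.4961, 0.0412, 0.03]
tool_rot: [-0.0, -0.023, 1.0, -0.001]
contact_force: [-0.3, 1.0, 3.6]
gripper_width: 0.749
```

View pics/w4.png

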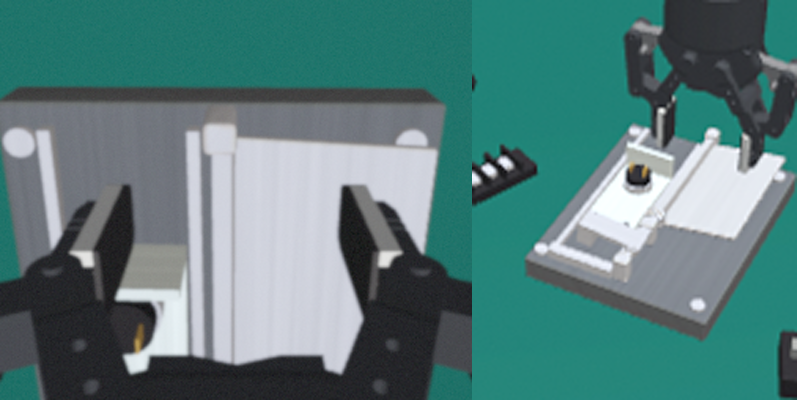

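Contact came at TCP z≈0.034, with the right finger on the pad and the left one behind the flange. I keep pressing.

```bash
python3 -m handwheel '[0,0,-0.4,0,0,0,0.75, 0,0,-0.4,0,0,0,0.75]'; python3 -m handwheel '[0,0,-0.4,0,0,0,0.75, 0,0,-0.4,0,0,0,0.75, 0,0,-0.4,0,0,0,0.75]'
python3 - <<'E'
from h import *
import pickle
o=get_obs();pickle.dump(o,open('o5.pkl','wb'));im=read_camera('wrist');s=read_camera('scene')
cv2.imwrite('pics/w5full.png',im[:,:,::-1])
a=cv2.resize(im[130:384,100:400,::-1],(472,400),interpolation=cv2.INTER_CUBIC)
b=cv2.resize(s[120:280,200:330,::-1],(325,400),interpolation=cv2.INTER_CUBIC)
cv2.imwrite('pics/w5.png',np.hstack([a,b]))
E
```

```text
t: 4.07
eef_pos: [0.4961, 0.0412, 0.0261]
tool_rot: [-0.0, -0.023, 1.0, -0.001]
contact_force: [-0.2, 0.7, 5.4]
gripper_width: 0.751
t: 4.32
eef_pos: [0.4962, 0.0409, 0.0222]
tool_rot: [-0.0, -0.023, 1.0, -0.001]
contact_force: [-1.5, -0.3, 6.2]
gripper_width: 0.752
```

View pics/w5.png

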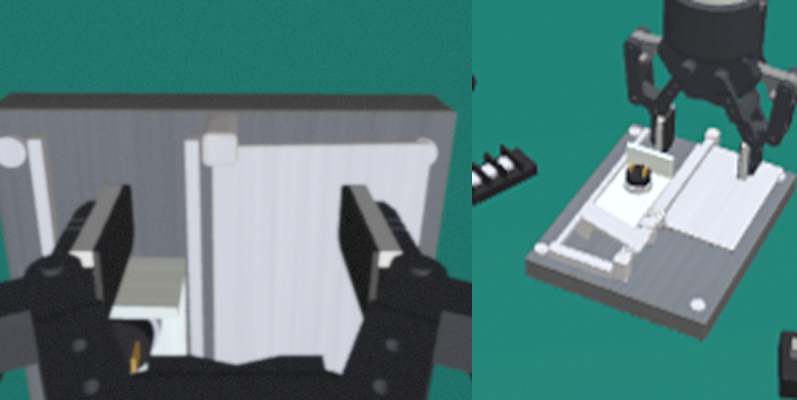

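The pad is level and the jaw is up, at 6.2 N. Now I push along the jig's +x, which is (0.999, 0.043) in the world.

```bash
python3 -m handwheel '[0.5,0.02,0,0,0,0,0.75, 1,0.04,0,0,0,0,0.75, 1.5,0.06,0,0,0,0,0.75, 2,0.09,0,0,0,0,0.75, 2.5,0.11,0,0,0,0,0.75, 2.5,0.11,0,0,0,0,0.75]'; python3 -m handwheel '[0.4,0.02,0,0,0,0,0.75, 0.8,0.03,0,0,0,0,0.75, 1.2,0.05,0,0,0,0,0.75, 1.6,0.07,0,0,0,0,0.75, 1.9,0.08,0,0,0,0,0.75, 1.9,0.08,0,0,0,0,0.75]'
```

```text
t: 4.92
eef_pos: [0.5204, 0.0419, 0.0221]
tool_rot: [-0.002, -0.023, 1.0, -0.001]
contact_force: [-2.9, 0.2, 6.5]
gripper_width: 0.751
t: 5.42
eef_pos: [0.5383, 0.0426, 0.0218]
tool_rot: [-0.003, -0.023, 1.0, -0.001]
contact_force: [-3.2, 0.6, 6.3]
gripper_width: 0.75
```

```bash
python3 -m handwheel '[0.3,0.01,0,0,0,0,0.75, 0.6,0.02,0,0,0,0,0.75, 0.6,0.02,0,0,0,0,0.75]'; python3 -m handwheel '[0.3,0.01,0,0,0,0,0.75, 0.3,0.01,0,0,0,0,0.75]'
python3 - <<'E'
from h import *
im=read_camera('wrist');s=read_camera('scene');print(get_obs()['contact_force'])
a=cv2.resize(im[130:384,100:400,::-1],(390,330),interpolation=cv2.INTER_CUBIC)
b=cv2.resize(s[160:260,215:315,::-1],(400,400),interpolation=cv2.INTER_CUBIC)
c=np.zeros((400,790,3),np.uint8);c[:330,:390]=a;c[:,390:]=b
cv2.imwrite('pics/w6.png',c)
E
```

```text
t: 5.67
eef_pos: [0.5429, 0.0427, 0.0216]
tool_rot: [-0.005, -0.024, 1.0, -0.001]
contact_force: [-4.5, 0.1, 6.2]
gripper_width: 0.748
t: 5.83
eef_pos: [0.5442, 0.0427, 0.0213]
tool_rot: [-0.006, -0.024, 1.0, -0.001]
contact_force: [-4.0, 1.1, 7.2]
gripper_width: 0.752
[-4.22032158 -0.15751903  6.84135545]
```

View pics/w6.png

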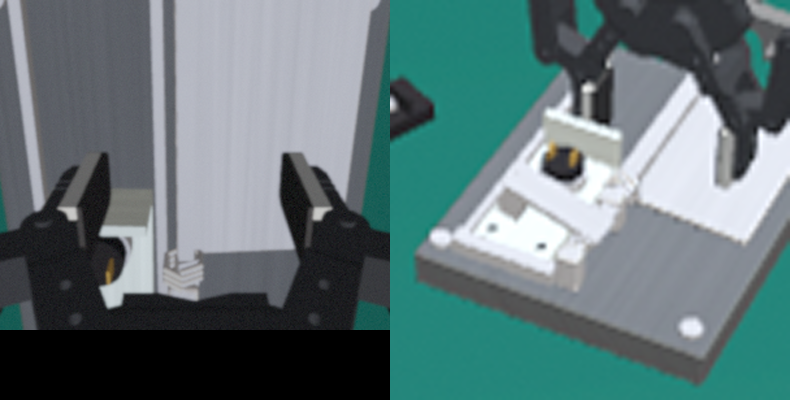

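The plate is under the jaw, with its front edge almost at the stop. The arm yields a little as it pushes, so I continue until the force jumps.

```bash
python3 -m handwheel '[0.3,0.01,0,0,0,0,0.75, 0.5,0.02,0,0,0,0,0.75, 0.5,0.02,0,0,0,0,0.75, 0.5,0.02,0,0,0,0,0.75]'; python3 -m handwheel '[0.3,0.01,0,0,0,0,0.75, 0.5,0.02,0,0,0,0,0.75, 0.5,0.02,0,0,0,0,0.75, 0.5,0.02,0,0,0,0,0.75]'
```

```text
t: 6.27
eef_pos: [0.5476, 0.0428, 0.0211]
tool_rot: [-0.008, -0.024, 1.0, -0.001]
contact_force: [-4.1, 0.3, 7.4]
gripper_width: 0.752
t: 6.6
eef_pos: [0.5476, 0.0428, 0.0207]
tool_rot: [-0.013, -0.024, 1.0, -0.001]
contact_force: [-12.8, 0.2, 15.3]
gripper_width: 0.751
```

The force jumped to 13 N with no travel, at exactly the TCP x predicted for home (jig −16 mm). I back off the flange, then lift.

```bash
python3 -m handwheel '[-0.3,-0.01,0,0,0,0,0.75, -0.7,-0.03,0,0,0,0,0.75, -1,-0.04,0,0,0,0,0.75, -1,-0.04,0,0,0,0,0.75]'
python3 - <<'E'
from h import *
im=read_camera('wrist');s=read_camera('scene')
a=cv2.resize(im[130:384,100:400,::-1],(390,330),interpolation=cv2.INTER_CUBIC)
b=cv2.resize(s[160:260,215:315,::-1],(400,400),interpolation=cv2.INTER_CUBIC)
c=np.zeros((400,790,3),np.uint8);c[:330,:390]=a;c[:,390:]=b
cv2.imwrite('pics/w7.png',c)
E
```

```text
t: 6.93
eef_pos: [0.5402, 0.0426, 0.0219]
tool_rot: [-0.01, -0.023, 1.0, -0.001]
contact_force: [2.6, 0.7, 7.1]
gripper_width: 0.746
```

View pics/w7.png

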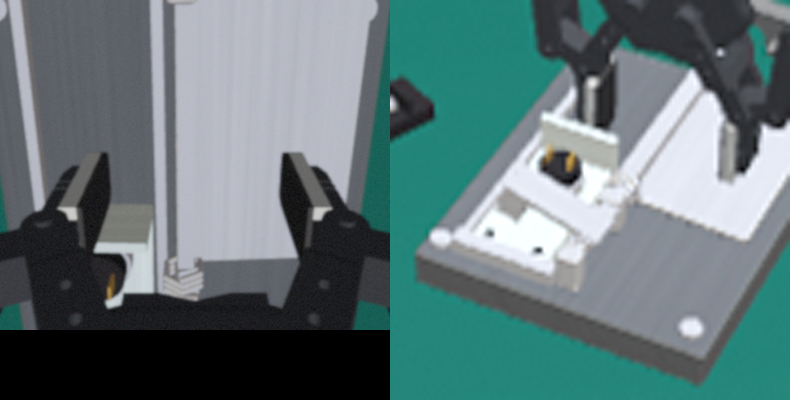

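The plate's front edge is against the stop and the pushing finger is off the flange. I let the clip close by lifting slowly.

```bash
python3 -m handwheel '[-0.2,0,0.3,0,0,0,0.75, -0.2,0,0.6,0,0,0,0.75, -0.2,0,0.9,0,0,0,0.75, -0.2,0,1.2,0,0,0,0.75, -0.2,0,1.6,0,0,0,0.75, -0.2,0,2.5,0,0,0,0.75, -0.2,0,4,0,0,0,0.75]'; python3 -m handwheel '[-2,0,3,0,0,0,0.75, -4,0,6,0,0,0,0.75, -5,0,9,0,0,0,0.75, -6,0,11,0,0,0,0.75, -6,0,11,0,0,0,0.75]'
python3 - <<'E'
from h import *
import pickle
o=get_obs();pickle.dump(o,open('o8.pkl','wb'));im=read_camera('wrist');s=read_camera('scene')
cv2.imwrite('pics/w8f.png',im[:,:,::-1])
a=cv2.resize(im[170:340,170:330,::-1],(390,414),interpolation=cv2.INTER_CUBIC)
b=cv2.resize(s[160:260,215:315,::-1],(400,414),interpolation=cv2.INTER_CUBIC)
cv2.imwrite('pics/w8.png',np.hstack([a,b]))
E
```

```text
t: 7.62
eef_pos: [0.5365, 0.0423, 0.0612]
tool_rot: [-0.012, -0.024, 1.0, -0.001]
contact_force: [0.0, 0.1, -0.1]
gripper_width: 0.751
t: 8.03
eef_pos: [0.4766, 0.0422, 0.1751]
tool_rot: [-0.01, -0.023, 1.0, -0.0]
contact_force: [0.4, 0.1, 0.2]
gripper_width: 0.752
```

View pics/w8.png

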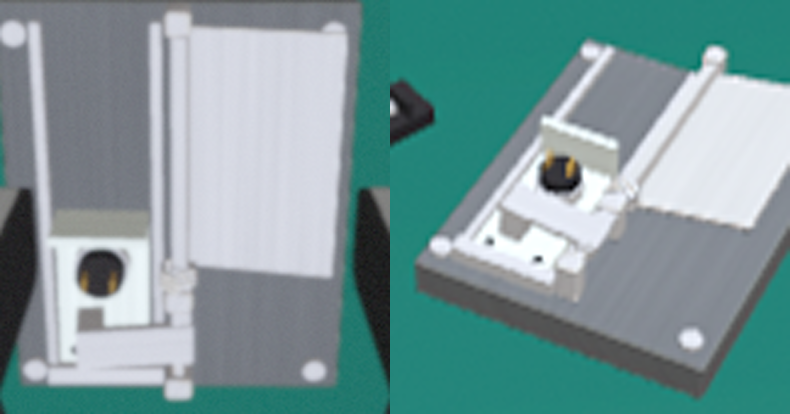

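The plate is at the stop with the jaw foot closed on it and the robot clear. I'll check the flange's position numerically (lower edge at y≈212, upper at ≈236 in the left crop), then hand in.

Run:
```python
from h import *
import pickle
C=cam('wrist',pickle.load(open('o8.pkl','rb')))
u=np.array([.99907,.043]);
for p,z in(((52,211),.02),((150,211),.02),((50,236),.044),((150,236),.044),((45,368),.028),((165,368),.028),((2,0),.02)):
    w=onto(C,(169.7+p[0]*160/390,169.7+p[1]*170/414),z)[0];d=w[:2]-[.5635,.0375];print(p,w.round(4),'jig x mm',(1e3*d@u).round(1))
```

```text
(52, 211) [ 0.5611 -0.0173  0.02  ] jig x mm -4.7
(150, 211) [0.5591 0.025  0.02  ] jig x mm -4.9
(50, 236) [ 0.5593 -0.0138  0.044 ] jig x mm -6.4
(150, 236) [0.5574 0.0263 0.044 ] jig x mm -6.6
(45, 368) [ 0.6358 -0.0196  0.028 ] jig x mm 69.8
(165, 368) [0.6332 0.0344 0.028 ] jig x mm 69.5
(2, 0) [ 0.4687 -0.0365  0.02  ] jig x mm -97.9
```

The flange face is at jig x of about −5 to −6.5 mm, against a home value of −5 and an allowed −8.5, and the reference points for the stop and the jig corner agree.

```bash
python3 -c "
from station import *
print(get_obs()['t'],hand_in())"
```

```text
the job is handed in; nothing more can be done
8.1333 None
```

I loaded the plate and handed the job in at about 8.1 s. One fingertip pressed the clip's pad level at about 6 N, and the other pushed the flange along the jig's +x. At the stop the push force jumped to about 13 N with the TCP where I had predicted home. I then backed off the flange, lifted slowly so the clip closed, and moved clear.

**Last checks:**
- **Plate position:** the flange face measured at jig x −4.7 to −4.9 mm at its lower edge and −6.4 to −6.6 mm at its upper edge. Home is −5 and the limit is −8.5. The 1.7 mm difference between the edges is within the calibration error.
- **Reference points:** the stop's near face came out at 69.5 to 69.8 mm against 70, and the jig's back edge at −97.9 mm against −98.
- **Clip and plate:** the last picture shows the jaw foot closed on the plate and the plate lying flat.
- **Robot:** it reads about zero contact force, clear of the jig.

**Not checked:** I had no direct reading of the clip joint or the clamp force, so both are judged from the picture. I did not measure the loose parts again, but the arm never went near them. I viewed 9 pictures, and no check failed.

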